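# Pop the thick battery out of the charger and trap it

## Robot

A 6-joint arm with a two-finger parallel gripper is mounted at the origin on the work surface. World frame = base frame: x ahead of the robot, y to its left, z up, the work surface at z = 0. Lengths are in m, angles in degrees, forces in N, time in s.
With the tool pointing down it reaches from about 0.25 to 0.725 m from the base axis. Payload 9.7 kg.
Tool frame: the origin (TCP) lies at the very end of the fingers, on their centre line; the grasp point (between the pads) lies 19 mm behind it (bot.grip_depth is the distance from the TCP to the grasp point, in m); z points along the fingers, y is the direction in which the jaws open and shut (so a half turn about z gives the same grasp; the last joint's range is limited). The gripper opens to 85 mm and grips with 20 to 120 N. Pads are 22 mm wide; open, the fingers measure 114 mm over their backs; the gripper's body (76 mm by 85 mm) begins 54 mm behind the grasp point. The pads swing forward as they close: fully open they stand 13 mm farther back than shut.
Start: joints at [69.958, 4.979, 10.078, 95.1, 0, 90], TCP at [0.188, 0.517, 0.231] pointing down, gripper open.
Joint ranges: [-179.16, 179.16], [-48.56, 103.87], [-65.8, 70.77], [-126.05, 130.52], [-82.76, 87.17], [-180, 180]. Speed limits (degrees/s): [127.2, 127.2, 147.25, 180, 180, 180].

## Interface

Orientations are given as [roll, pitch, yaw] about the fixed x, y, z axes, in that order (R = Rz(yaw) Ry(pitch) Rx(roll)).
In Python, from workcell import bot, viewer gives the robot as it stands.
- The arm moves only by the tool arm_command, never from a script. Its argument "motion" is a list of rows, each a list of 3 entries, a list of its own where there are three numbers: the opening, from 0 (shut) to 1 (fully open), then the shift along the tool's x, y, z in units of 60 mm (1.0 is 60 mm), then the turn, a rotation vector about the tool's x, y, z in units of 6 degrees (1.0 is 6 degrees). A call has 1 to 12 rows; each row shifts and turns the commanded pose from where the row before left it, along the tool's axes as they then stand; what a row does not reach is not made up. A row lasts 1/8 s, in which the tool goes at most 62.5 mm and 10.7 degrees, less where a joint would pass 70% of its speed; a pose out of reach is approached as far as the arm can. A call is refused whole if a number of a shift passes 1 or a number of a turn 1, either way. A call with a gripper value outside its range is refused whole. The fingers move at their own pace and stop on an object; "newtons" is the grip in N (left out, the last holds). Time passes only in rows, so rows that do not move let the fingers close. It gives the time, the measured TCP pose, the force and the opening at its end, in the units of the state.
- bot.get_obs(): the state, without advancing time (a new reading comes with each control period).
- viewer.camera(name): name is "scene" or "top" or "wrist"; returns the picture (400x640x3 uint8, blue, green, red); there is no depth.
- viewer.calibration(name): a dict with "fx", "fy", "cx", "cy" (pixels), "k1" (the pictures are not rectified: a ray, as slopes to the right and down, at radius r is drawn at 1 + k1 r^2 times it, then the intrinsics apply), "T" (4x4, takes a point from camera to world coordinates). Camera axes: x right, y down, z forward; pixel columns grow to the right and rows downward; lengths in m; the calibration is good to about 2 mm. A picture is of the moment at which its call begins: read the wrist's pose just before it. calibration takes no time and is no camera call; for the wrist camera it gives the pose at the moment of the call.
- bot.job_done(): hands the job in, once; it reports no verdict.
The state is a dict: "time": time; "q": joint angles; "qd": joint speeds; "joint_efforts": joint torques, N m; "ee_pos": TCP position; "tcp_rot": TCP orientation; "wrist_force": force on the tool from outside, world axes, zero at the start; "torque": the same for the moment, N m; "opening": finger opening in m.
Only numpy, scipy, OpenCV 4.12 (cv2) and the standard library are available. Lean on these libraries where they do the work, as an engineer would, in place of code of your own. Each camera call takes 0.05 s, during which the arm holds its last target.

## Task

The thick battery pack in the sloping charger is ready: press the black release pad just left of its lane (as seen from the low front edge) with one fingertip so that the ejector pops it out of its bay, and have another fingertip standing in its lane to stop it before it slides off the charger's front edge. Leave it flat on the sloping deck, past its catch and with nothing hanging over the front edge, and finish while still holding it there with the fingertip; do not pick it up or lift it off the deck. Leave the two slim packs latched in their bays and do not disturb the other things on the bench.

Things in the scene. Friction and masses are not known exactly. Their poses are not given: they have to be found in the camera images.
- charger: Grey three-bay battery charger, wedge-shaped, fixed to the bench: 208 deep (x) x 256 wide (y). Origin: centre of its underside, on the bench. Its x axis points level from the low open front edge to the high back, y to the left when looking along x, z up. Its yaw on the bench varies (up to 0.4 either way from facing the robot).
- deck: The charger's smooth top deck, sloping 15 degrees. Origin: middle of the low front edge, on the surface, 22 above the bench. x runs up the slope, y to the left, z square to the deck. x 0 to 80: open apron; 85 to 165: bays at y = -92, -12, 68 with side walls 11 high, 54 over their outsides; 166 to 212: head block 38 high. Friction of packs about 0.12: a freed pack slides off the front in about 0.25 s.
- pack_thick: The thick battery pack, black, 0.2 kg, in any one of the bays: foot 79 long (x, up the slope) x 46 wide x 16 high, on it a ribbed hump 66 x 38, 30 high in all, its front 10 behind the foot's. Origin: centre of underside; axes as the deck's. Seated: origin at deck x = 120, front face at 80 on the catch. A spring ejector behind pushes with 3 N, falling to 1 N over its 22 stroke; freed, it shoots down its lane.
- pack_slim_a: Slim battery pack in another bay: the same foot, 79 x 46 x 16, with a flat grey lid and a label and no hump. Origin: centre of its underside. Must stay latched.
- pack_slim_b: The other slim pack, alike, in the remaining bay. Must stay latched.
- bay0 (a point): Point on the deck under the middle of a seated pack in bay 0 (the most to the right, looking up the slope).
- bay1 (a point): Point on the deck under the middle of a seated pack in bay 1 (the middle one).
- bay2 (a point): Point on the deck under the middle of a seated pack in bay 2 (the most to the left).
- release0_top (a point): Centre of the level top of bay 0's release pad: black, 28 long (along the slope) x 20 wide, standing on the apron left of that bay's lane, 40 to the +y side of the bay's centre line and 68 down-slope of point bay0. Top 15.5 above the deck when up; the point moves with the pad.
- release1_top (a point): Centre of the level top of bay 1's release pad: black, 28 long (along the slope) x 20 wide, standing on the apron left of that bay's lane, 40 to the +y side of the bay's centre line and 68 down-slope of point bay1. Top 15.5 above the deck when up; the point moves with the pad.
- release2_top (a point): Centre of the level top of bay 2's release pad: black, 28 long (along the slope) x 20 wide, standing on the apron left of that bay's lane, 40 to the +y side of the bay's centre line and 68 down-slope of point bay2. Top 15.5 above the deck when up; the point moves with the pad.
- release0 (a joint): Press travel of bay 0's release pad: 0 up, 0.007 m fully down (square to the deck; its top is then still 8.5 mm above the deck). Spring 3 N at first, 5 N at the bottom. The pad carries the catch, a tooth 30 wide and 5 high just in front of the seated pack (deck x 75 to 80); it frees the pack from about 0.005 and springs up again when the pad is let go.
- release1 (a joint): Press travel of bay 1's release pad: 0 up, 0.007 m fully down (square to the deck; its top is then still 8.5 mm above the deck). Spring 3 N at first, 5 N at the bottom. The pad carries the catch, a tooth 30 wide and 5 high just in front of the seated pack (deck x 75 to 80); it frees the pack from about 0.005 and springs up again when the pad is let go.
- release2 (a joint): Press travel of bay 2's release pad: 0 up, 0.007 m fully down (square to the deck; its top is then still 8.5 mm above the deck). Spring 3 N at first, 5 N at the bottom. The pad carries the catch, a tooth 30 wide and 5 high just in front of the seated pack (deck x 75 to 80); it frees the pack from about 0.005 and springs up again when the pad is let go.
- pack_spare: Slim pack, 79 x 46 x 16, lying on the bench left of the charger; not part of the job. Origin: centre of its underside.
- radio: Black two-way radio standing right of the charger, 34 x 56 x 105, with a 40 stub aerial. Origin: centre of its underside.
- oiler: Small white bottle, 42 in diameter, 95 high, standing left of the charger. Origin: centre of its underside.
- aerosol: Blue aerosol can, 58 in diameter, 190 high, at the left of the bench. Origin: centre of its underside.
- tape_roll: Roll of tape lying flat, 96 in diameter, 48 high, at the left of the bench near the robot. Origin: centre of its underside.
- screwdriver: Screwdriver lying on the bench right of the charger. Origin: on the bench, under its middle.
Not all that is in view belongs to the job. What is shaped like the pack_thick but purple is not meant.

How it is judged:
By the outcome, as a careful person would: the job done as asked, in the order asked, and still so for the second after the job is handed in, while the arm keeps its last pose, push and grip.
It also fails if it takes over 32 s, if anything falls off the work surface, if the arm or the gripper's body presses on something with over 40 N, if the wrist force passes 120 N, or if a joint passes its speed limit or range.

## Working session

There is one attempt and no reset: what is moved stays moved. The work goes in short steps, Python scripts to look and compute and a tool call to move; the robot and the scene stay as the last step left them, time stands still between calls to the robot, and variables do not carry over. Pictures are saved under pics/ and viewed, and the job is handed in when it is done.

Besides the shell and the picture viewer there is one more tool, called after "Request:" in YAML: its name, and indented under it one key for each argument. arm_command: Moves the arm, as the interface text tells. Its arguments: {"type":"object","properties":{"motion":{"type":"array"},"newtons":{"type":"number"}},"required":["motion"]}

```bash
ls; mkdir -p pics
python3 - <<'E'
from workcell import bot, viewer
import cv2
o=bot.get_obs(); print(o)
for n in ("scene","top","wrist"):
    cv2.imwrite(f"pics/{n}0.png",viewer.camera(n)); c=viewer.calibration(n); print(n,c)
E
```

```text
pics
{'time': 0.0, 'q': array([6.99569323e+01, 5.01275859e+00, 1.00328818e+01, 9.50987587e+01,
       7.57208216e-05, 8.99996549e+01]), 'qd': array([ 0.00659203,  0.00193541,  0.05358966, -0.02749374, -0.09842553,
        0.02899079]), 'joint_efforts': array([-1.43947542e-03, -5.20391572e+01,  4.64800751e+01,  1.67046511e-02,
        8.17470618e-05,  1.26909887e-05]), 'ee_pos': array([0.18842001, 0.51647258, 0.23055307]), 'tcp_rot': array([-1.79921364e+02, -7.61944016e-05,  1.59957277e+02]), 'wrist_force': array([0.26676283, 0.6784548 , 0.5910664 ]), 'torque': array([ 0.01667224, -0.02469887, -0.05392322]), 'opening': 0.08542641289400942}
scene {'fx': 474.0120903034675, 'fy': 474.0120903034675, 'cx': 319.69001462717966, 'cy': 202.0957487551297, 'k1': -0.058520980058775166, 'T': array([[ 0.50234431,  0.65506249, -0.56439642,  1.26206237],
       [ 0.86466612, -0.38180939,  0.32645688, -0.26431035],
       [-0.00164219, -0.65200822, -0.75821012,  1.00135237],
       [ 0.        ,  0.        ,  0.        ,  1.        ]])}
top {'fx': 435.16746396919586, 'fy': 435.16746396919586, 'cx': 324.4162859836871, 'cy': 198.4739424171669, 'k1': -0.05874228940307271, 'T': array([[ 0.01894421, -0.98303812,  0.18242031,  0.40373956],
       [-0.99977813, -0.02030599, -0.00560002,  0.12352794],
       [ 0.00920926, -0.18227375, -0.98320469,  1.03793275],
       [ 0.        ,  0.        ,  0.        ,  1.        ]])}
wrist {'fx': 288.10827760355943, 'fy': 288.10827760355943, 'cx': 315.2601425470722, 'cy': 202.87925143401398, 'k1': -0.015567174554673902, 'T': array([[ 0.34229454,  0.90379477,  0.25688415,  0.12307763],
       [ 0.93959173, -0.32885994, -0.09496588,  0.54118667],
       [-0.00135076,  0.27387253, -0.96176505,  0.37330743],
       [ 0.        ,  0.        ,  0.        ,  1.        ]])}
```

View pics/scene0.png

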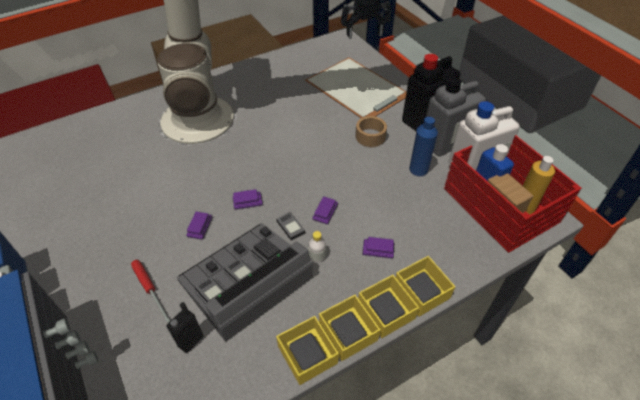

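View pics/top0.png

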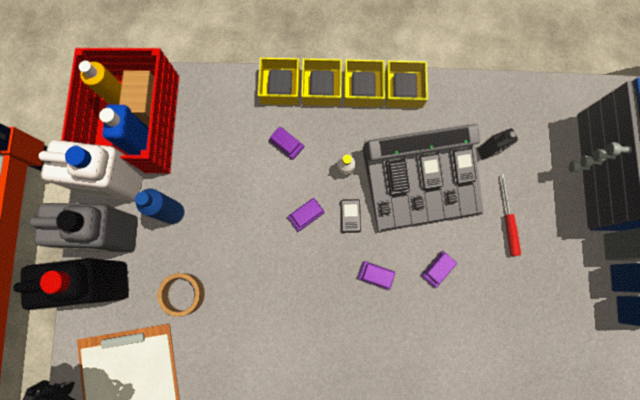

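View pics/wrist0.png

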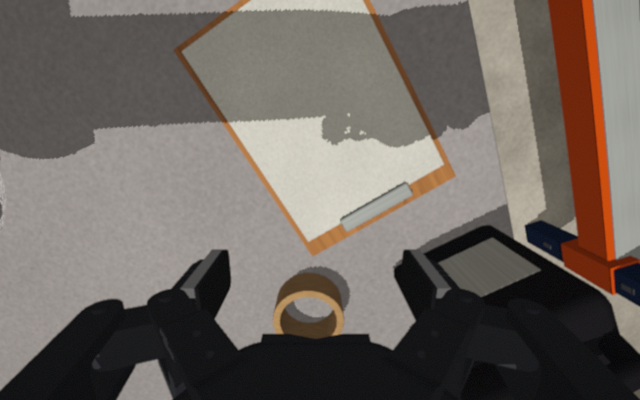

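The scene and top views show the thick pack, black and ribbed, in the leftmost bay (bay 2), at top (397,177) and scene (268,247). The slim packs are at top (431,172) and (464,166). The lookalikes are four purple packs at top (286,142), (306,214), (377,275) and (439,268), and the spare at (350,215). The pad to press is at about top (384,208). Next is a close crop.

Run:
```python
import cv2
t=cv2.imread("pics/top0.png")[115:240,330:500]
cv2.imwrite("pics/topc.png",cv2.resize(t,None,fx=4.6,fy=4.6,interpolation=cv2.INTER_CUBIC))
t=cv2.imread("pics/scene0.png")[205:345,165:325]
cv2.imwrite("pics/scenec.png",cv2.resize(t,None,fx=4.2,fy=4.2,interpolation=cv2.INTER_CUBIC))
```

```text
(no output)
```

View pics/topc.png

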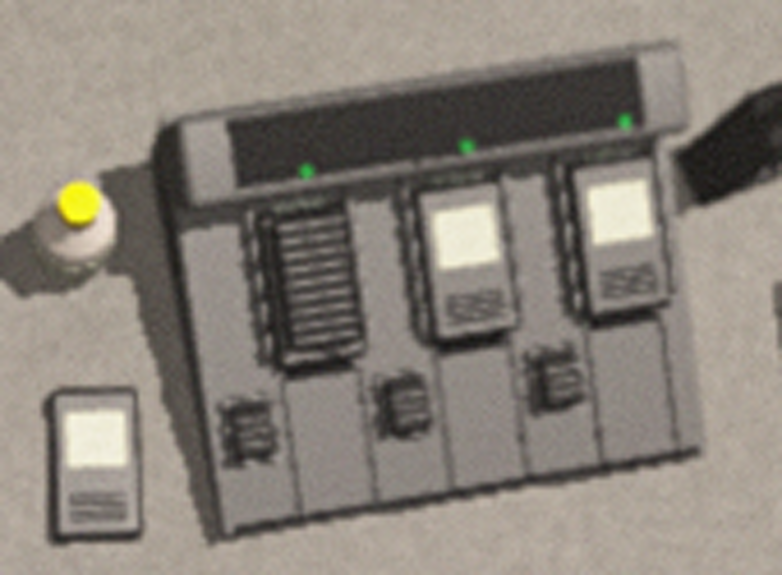

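View pics/scenec.png

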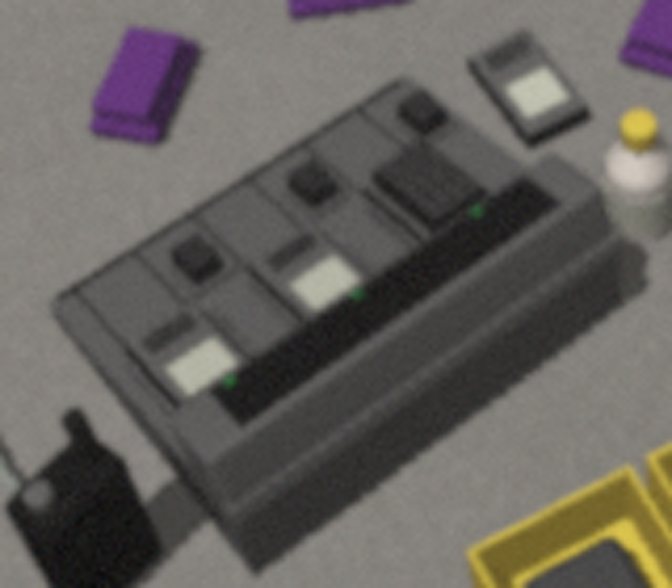

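```bash
cat > h.py <<'E'
import numpy as np
from scipy.spatial.transform import Rotation as R
from scipy.optimize import least_squares
def proj(P,c):
    P=np.atleast_2d(P); T=c["T"]; q=(P-T[:3,3])@T[:3,:3]
    s=q[:,:2]/q[:,2:]; s=s*(1+c["k1"]*(s**2).sum(1,keepdims=True))
    return s*[c["fx"],c["fy"]]+[c["cx"],c["cy"]]
RY=R.from_euler('y',-15,degrees=True).as_matrix()
def deck(p):  # p=x,y(charger origin),yaw deg -> R,t of deck
    Rc=R.from_euler('z',p[2],degrees=True).as_matrix()
    return Rc@RY, np.array([p[0],p[1],0])+Rc@np.array([-.104,0,.022])
def d2w(p,q):
    Rd,t=deck(p); return np.atleast_2d(q)/1000@Rd.T+t
E
python3 - <<'E'
from h import *
from workcell import viewer
ct,cs=viewer.calibration("top"),viewer.calibration("scene")
T=lambda u,v:(u/4.6+330,v/4.6+115); S=lambda u,v:(u/4.2+165,v/4.2+205)
pt=[((0,128,0),T(222,533)),((0,-128,0),T(700,452)),((52,108,15.5),T(252,430)),((52,28,15.5),T(408,403)),((52,-52,15.5),T(559,379))]
ps=[((0,128,0),S(405,80)),((0,-128,0),S(58,303)),((52,108,15.5),S(424,108)),((52,28,15.5),S(315,182)),((52,-52,15.5),S(198,257))]
def res(p,a=pt,b=ps):
    r=[]
    for L,c in((a,ct),(b,cs)):
        if L: r.append(proj(d2w(p,[l[0] for l in L]),c)-[l[1] for l in L])
    return np.vstack(r).ravel()
for a,b in((pt,ps),(pt,[]),([],ps)):
    s=least_squares(res,[.5,-.1,0],args=(a,b)); print(s.x.round(4)); print(s.fun.reshape(-1,2).round(1).tolist())
E
```

```text
[ 0.6444 -0.1155 10.7887]
[[-0.4, -0.3], [0.5, -0.9], [-0.6, -0.5], [-0.7, -0.3], [-0.2, -0.7], [0.7, -1.4], [-2.0, 0.1], [-0.4, -0.1], [-0.6, -0.7], [-0.4, -0.5]]
[ 0.6432 -0.1165 10.5452]
[[-0.2, 0.0], [0.8, -0.1], [-0.3, -0.1], [-0.4, 0.2], [0.1, -0.1]]
[ 0.6464 -0.1144 11.1139]
[[1.0, -1.1], [-1.3, 0.8], [0.1, 0.2], [-0.0, -0.2], [0.3, 0.0]]
```

```bash
cat >> h.py <<'E'
P=[.6440,-.1158,10.75]
def target(p,phi,press,sep,h):
    Rd,t=deck(p); a=np.radians(phi); v=np.array([np.sin(a),np.cos(a),0])
    Y=Rd@v; Z=-Rd[:,2]; X=np.cross(Y,Z)
    c=np.array([press[0],press[1],h])-v*sep/2
    return np.column_stack([X,Y,Z]), d2w(p,c)[0]
def rel(o,Rt,tt):
    R0=R.from_euler('xyz',o['tcp_rot'],degrees=True).as_matrix()
    return R0.T@(tt-o['ee_pos'])/.06, np.degrees(R.from_matrix(R0.T@Rt).as_rotvec())/6
E
python3 - <<'E'
from h import *
from workcell import bot
o=bot.get_obs()
Rt,tt=target(P,25,(57,109),44,70)
print(tt, R.from_matrix(Rt).as_euler('xyz',degrees=True)); s,w=rel(o,Rt,tt); print(s.round(3),w.round(3))
for q in [(57,109,15),(38,68,0),(0,128,0)]: print(q,d2w(P,q))
E
```

```text
[ 0.55268206 -0.04248511  0.1019611 ] [173.53933519  13.56626037 164.98073787]
[-8.896 -6.67   2.154] [-1.18  -2.211 -0.959]
(57, 109, 15) [[ 0.57177142 -0.01856595  0.05124157]]
(38, 68, 0) [[ 0.56520254 -0.06154547  0.03183512]]
(0, 128, 0) [[ 0.51795008 -0.00944485  0.022     ]]
```

Request:
arm_command:
  motion:
    - [0.4, [-0.7, -0.5, 0], [0, 0, 0]]
    - [0.4, [-0.7, -0.5, 0], [0, 0, 0]]
    - [0.4, [-0.7, -0.5, 0], [0, 0, 0]]
    - [0.4, [-0.7, -0.5, 0], [0, 0, 0]]
    - [0.4, [-0.7, -0.5, 0], [0, 0, 0]]
    - [0.4, [-0.7, -0.5, 0], [0, 0, 0]]
    - [0.4, [-0.7, -0.5, 0], [0, 0, 0]]
    - [0.4, [-0.7, -0.5, 0], [0, 0, 0]]
    - [0.4, [-0.7, -0.5, 0], [0, 0, 0]]
    - [0.4, [-0.7, -0.5, 0], [0, 0, 0]]
    - [0.4, [-0.7, -0.5, 0], [0, 0, 0]]
    - [0.4, [-0.7, -0.5, 0], [0, 0, 0]]
  newtons: 60

```text
time: 1.65
ee_pos: [0.5393, 0.0041, 0.2311]
tcp_rot: [180.0, -0.0, 159.9]
wrist_force: [-0.4, 0.4, 0.6]
opening: 0.0343
```

```bash
cat > st.py <<'E'
from h import *
from workcell import bot
import sys
o=bot.get_obs()
h=float(sys.argv[1]); phi=float(sys.argv[2]) if len(sys.argv)>2 else 25
Rt,tt=target(P,phi,(57,109),44,h)
s,w=rel(o,Rt,tt); print(o['time'],o['ee_pos'].round(4),o['tcp_rot'].round(2),o['wrist_force'].round(2),o['opening'],s.round(3),w.round(3))
Rd,t=deck(P); print("tcp in deck",((o['ee_pos']-t)@Rd*1000).round(1))
E
python3 st.py 70
```

```text
1.65 [0.5393 0.0041 0.2311] [ 1.7999e+02 -1.0000e-02  1.5995e+02] [-0.39  0.43  0.57] 0.034300557689150135 [-0.476 -0.654  2.153] [-1.169 -2.211 -0.962]
tcp in deck [ 76.8 137.4 195.9]
```

Request:
arm_command:
  motion:
    - [0.4, [-0.16, -0.2, 0.4], [-0.39, -0.74, -0.32]]
    - [0.4, [-0.16, -0.2, 0.4], [-0.39, -0.74, -0.32]]
    - [0.4, [-0.16, -0.2, 0.4], [-0.39, -0.74, -0.32]]
    - [0.4, [0, 0, 0], [0, 0, 0]]

```text
time: 2.15
ee_pos: [0.5588, -0.0371, 0.1581]
tcp_rot: [173.6, 13.4, 164.9]
wrist_force: [0.3, -0.1, 0.4]
opening: 0.0343
```

```bash
python3 st.py 60
python3 - <<'E'
from workcell import viewer
import cv2
cv2.imwrite("pics/w1.png",viewer.camera("wrist"))
E
```

```text
2.15 [ 0.5588 -0.0371  0.1581] [173.58  13.4  164.88] [ 0.33 -0.06  0.4 ] 0.03426943606764755 [ 0.289 -0.212  1.042] [-0.011 -0.025 -0.019]
tcp in deck [ 69.   93.2 122.5]
```

View pics/w1.png

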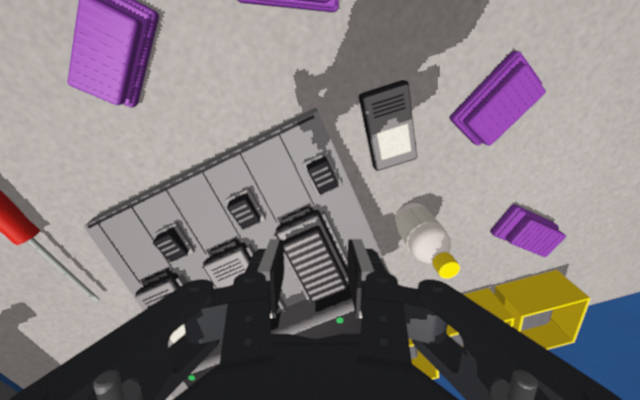

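Run:
```python
import cv2
t=cv2.imread("pics/w1.png")
cv2.imwrite("pics/w1a.png",cv2.resize(t[100:290,80:390],None,fx=2.58,fy=2.58,interpolation=cv2.INTER_CUBIC))
cv2.imwrite("pics/w1b.png",cv2.resize(t[220:330,230:400],None,fx=4.6,fy=4.6,interpolation=cv2.INTER_CUBIC))
```

```text
(no output)
```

View pics/w1a.png

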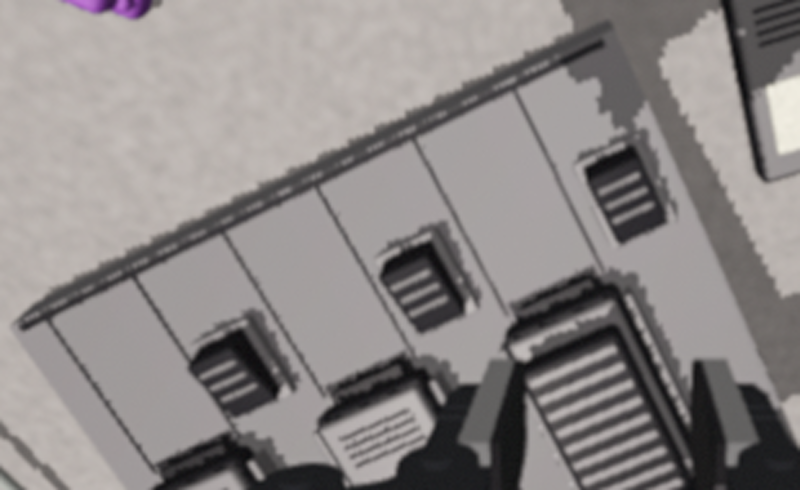

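View pics/w1b.png

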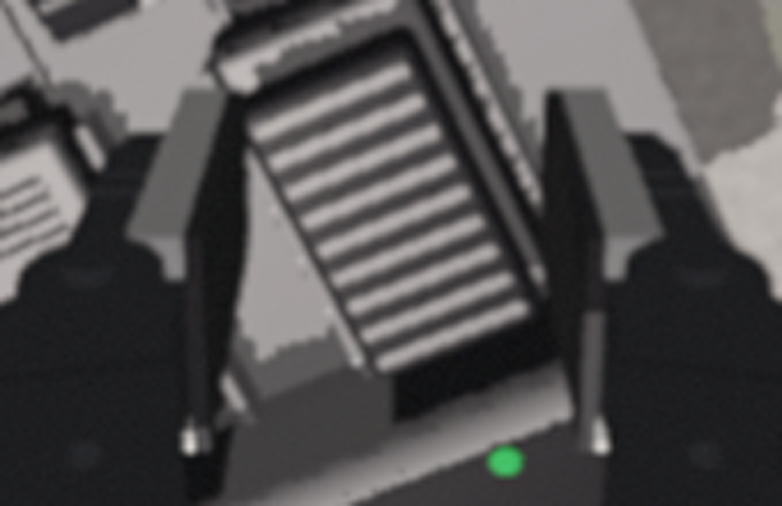

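```bash
cat > ov.py <<'E'
from h import *
from workcell import viewer,bot
import cv2,sys
def overlay(img,c,p,out,crop,f,tips=None):
    x0,y0,x1,y1=crop
    im=cv2.resize(img[y0:y1,x0:x1],None,fx=f,fy=f,interpolation=cv2.INTER_CUBIC)
    def pl(pts,col,cl=True,world=False):
        q=(proj(np.array(pts) if world else d2w(p,pts),c)-[x0-.5,y0-.5])*f
        cv2.polylines(im,[q.round().astype(int)],cl,col,1,cv2.LINE_AA)
    for b in(-92,-12,68):
        y=b+40
        pl([(38,y-10,15.5),(66,y-10,15.5),(66,y+10,15.5),(38,y+10,15.5)],(0,0,255))
        pl([(38,y-10,0),(66,y-10,0),(66,y+10,0),(38,y+10,0)],(255,0,0))
        pl([(80.5,b-23,16),(159,b-23,16),(159,b+23,16),(80.5,b+23,16)],(0,255,0))
    pl([(0,128,0),(0,-128,0)],(0,255,255),False)
    for s in(1,-1): pl([(0,s*128,0),(160,s*128,0)],(0,255,255),False)
    if tips is not None:
        for q in tips: pl(q,(255,0,255),True,True)
    cv2.imwrite(out,im)
E
python3 - <<'E'
from ov import *
c=viewer.calibration("wrist"); o=bot.get_obs()
R0=R.from_euler('xyz',o['tcp_rot'],degrees=True).as_matrix()
tips=[]
for d in(0,5,10):
  for s in(1,-1):
    q=np.array([[.011,s*.01715,-d/1000],[.011,s*.02415,-d/1000],[-.011,s*.02415,-d/1000],[-.011,s*.01715,-d/1000]])
    tips.append(q@R0.T+o['ee_pos'])
img=cv2.imread("pics/w1.png")
overlay(img,c,P,"pics/ov1.png",(80,100,390,300),2.58,tips)
overlay(img,c,P,"pics/ov2.png",(230,220,400,330),4.6,tips)
overlay(cv2.imread("pics/top0.png"),viewer.calibration("top"),P,"pics/ov3.png",(330,115,500,240),4.6)
E
```

```text
(no output)
```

View pics/ov1.png

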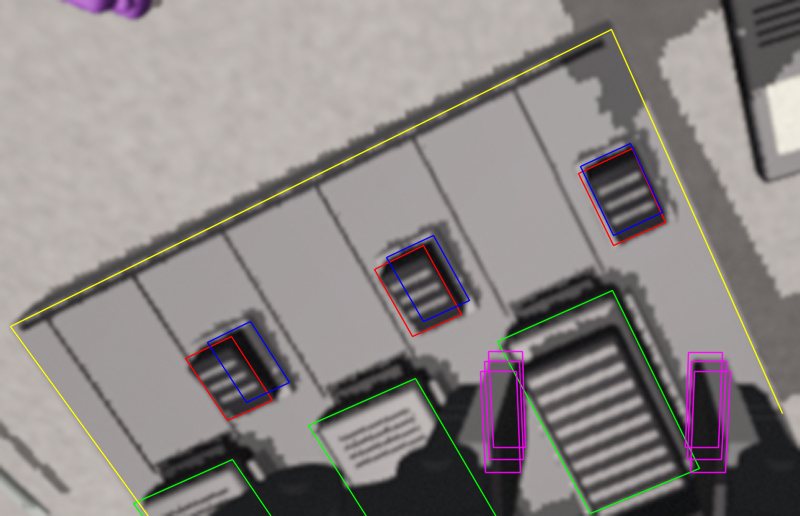

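View pics/ov2.png

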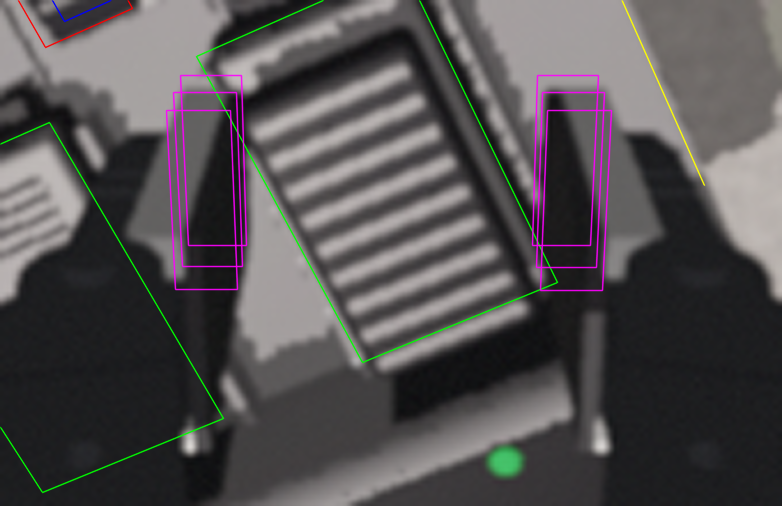

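View pics/ov3.png

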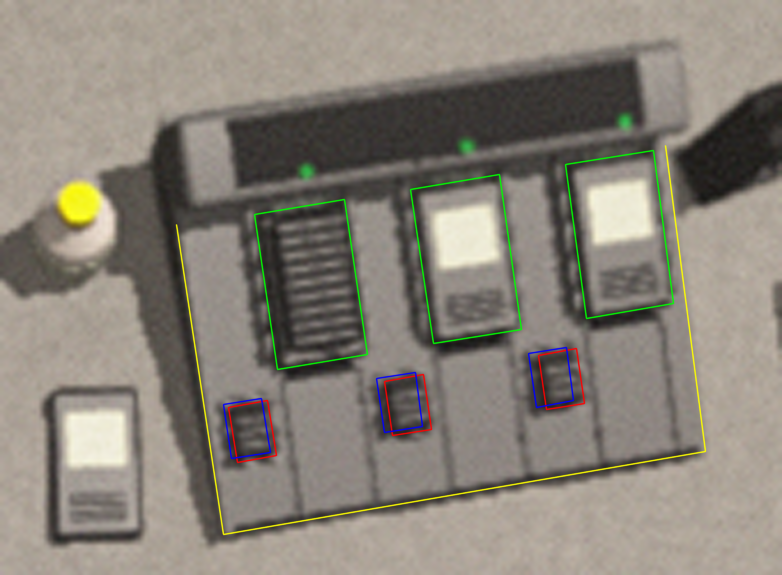

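```bash
sed -i 's/^P=.*/P=[.6437,-.1143,10.75]/' h.py; sed -i 's/(57,109),44,h/(57,107),40,h/' st.py; python3 st.py 28
```

```text
2.2 [ 0.5598 -0.0366  0.1603] [173.57  13.49 164.88] [-0.61  0.32  0.76] 0.033896379044656026 [ 0.31  -0.201  1.604] [-0.009 -0.011 -0.017]
tcp in deck [ 70.6  92.  124.2]
```

Request:
arm_command:
  motion:
    - [0.4, [0.16, -0.1, 0.4], [0, 0, 0]]
    - [0.4, [0.15, -0.1, 0.4], [0, 0, 0]]
    - [0.4, [0, 0, 0.4], [0, 0, 0]]
    - [0.4, [0, 0, 0.35], [0, 0, 0]]
    - [0.4, [0, 0, 0], [0, 0, 0]]
    - [0.4, [0, 0, 0], [0, 0, 0]]

```text
time: 2.95
ee_pos: [0.5653, -0.0385, 0.0669]
tcp_rot: [173.5, 13.7, 165.0]
wrist_force: [-0.4, 0.1, -0.4]
opening: 0.034
```

```bash
for i in 1 2 3; do python3 st.py 28; done
python3 - <<'E'
from ov import *
c=viewer.calibration("wrist"); o=bot.get_obs(); img=viewer.camera("wrist")
R0=R.from_euler('xyz',o['tcp_rot'],degrees=True).as_matrix()
tips=[]
for s in(1,-1):
    q=np.array([[.011,s*.017,-.004],[.011,s*.023,-.004],[-.011,s*.023,-.004],[-.011,s*.017,-.004]])
    tips.append(q@R0.T+o['ee_pos'])
cv2.imwrite("pics/w2.png",img)
overlay(img,c,P,"pics/ov4.png",(180,130,460,340),2.8,tips)
cv2.imwrite("pics/w2c.png",cv2.resize(img[130:340,180:460],None,fx=2.8,fy=2.8,interpolation=cv2.INTER_CUBIC))
cv2.imwrite("pics/s2.png",cv2.resize(viewer.camera("scene")[170:300,200:370],None,fx=4.6,fy=4.6,interpolation=cv2.INTER_CUBIC))
E
```

```text
2.95 [ 0.5653 -0.0385  0.0669] [173.54  13.68 165.  ] [-0.43  0.12 -0.39] 0.0340363965021321 [ 0.04  -0.023  0.078] [0.001 0.019 0.005]
tcp in deck [51.3 89.1 32.7]
2.95 [ 0.5653 -0.0385  0.0669] [173.54  13.68 165.  ] [-0.43  0.12 -0.39] 0.0340363965021321 [ 0.04  -0.023  0.078] [0.001 0.019 0.005]
tcp in deck [51.3 89.1 32.7]
2.95 [ 0.5653 -0.0385  0.0669] [173.54  13.68 165.  ] [-0.43  0.12 -0.39] 0.0340363965021321 [ 0.04  -0.023  0.078] [0.001 0.019 0.005]
tcp in deck [51.3 89.1 32.7]
```

View pics/ov4.png

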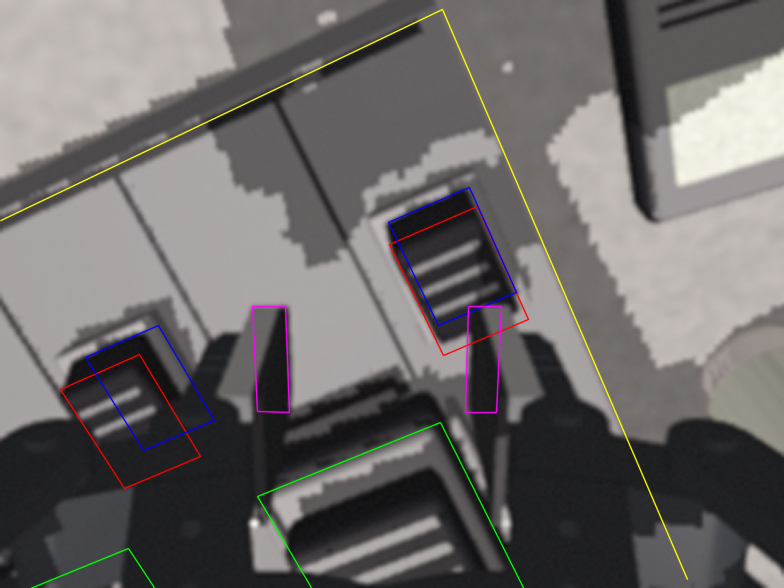

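View pics/w2c.png

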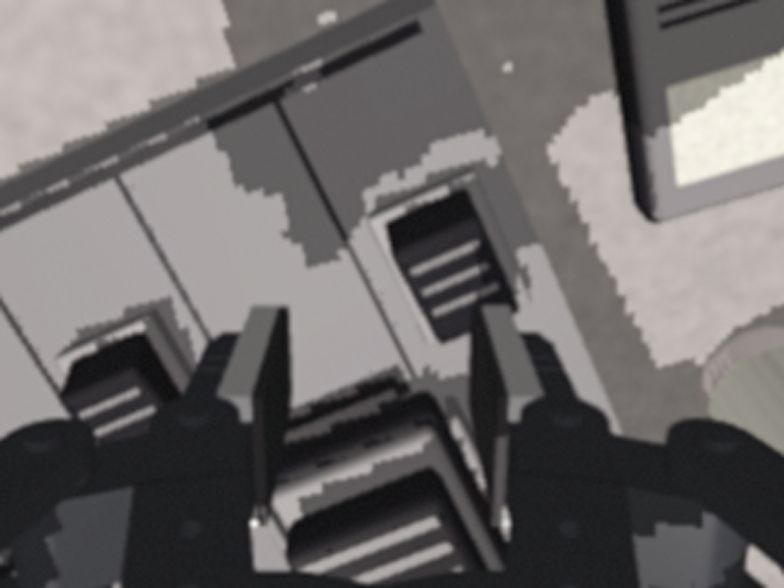

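View pics/s2.png

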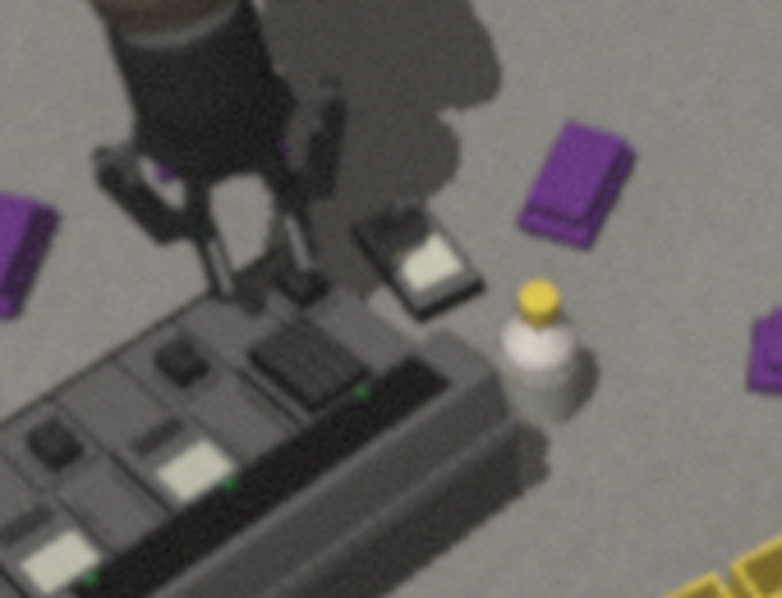

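Request:
arm_command:
  motion:
    - [0.4, [0.04, -0.02, 0.12], [0, 0, 0]]
    - [0.4, [0, 0, 0.13], [0, 0, 0]]
    - [0.4, [0, 0, 0], [0, 0, 0]]
    - [0.4, [0, 0, 0], [0, 0, 0]]

```text
time: 3.55
ee_pos: [0.5656, -0.0387, 0.0499]
tcp_rot: [173.5, 13.6, 165.0]
wrist_force: [0.2, 0.2, 0.3]
opening: 0.034
```

```bash
cat > look.py <<'E'
from ov import *
n=sys.argv[1]
img=viewer.camera("wrist")
cv2.imwrite(f"pics/w{n}.png",cv2.resize(img[130:340,180:460],None,fx=2.8,fy=2.8,interpolation=cv2.INTER_CUBIC))
cv2.imwrite(f"pics/s{n}.png",cv2.resize(viewer.camera("scene")[190:290,215:345],None,fx=6,fy=6,interpolation=cv2.INTER_CUBIC))
E
python3 st.py 8; python3 look.py 3
```

```text
3.55 [ 0.5656 -0.0387  0.0499] [173.54  13.61 164.98] [0.18 0.22 0.34] 0.03397842050670539 [-0.02   0.01   0.137] [-0.001  0.007  0.   ]
tcp in deck [47.2 88.9 16.2]
```

View pics/w3.png

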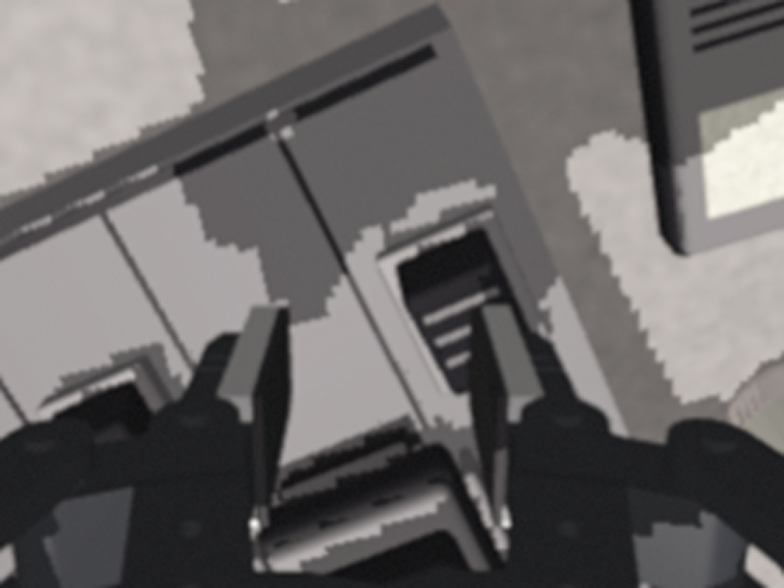

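View pics/s3.png

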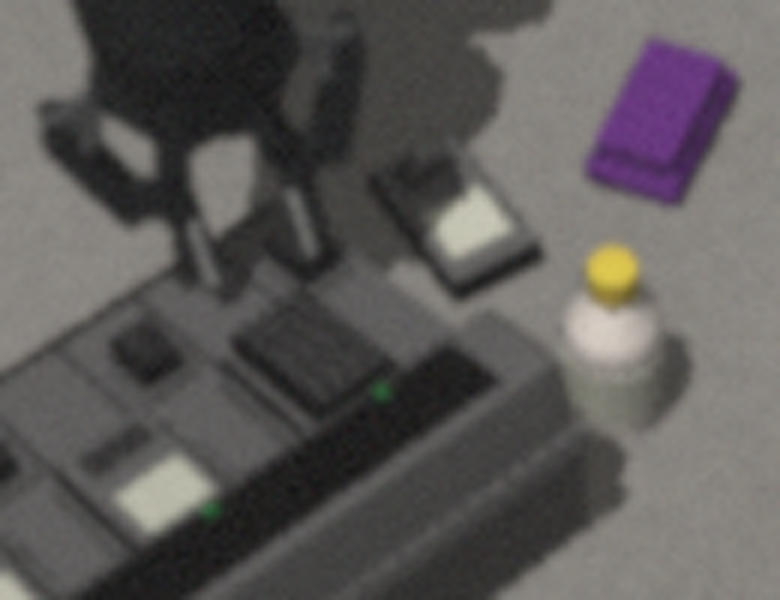

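Request:
arm_command:
  motion:
    - [0.4, [0, 0, 0.03], [0, 0, 0]]
    - [0.4, [0, 0, 0.02], [0, 0, 0]]
    - [0.4, [0, 0, 0], [0, 0, 0]]

```text
time: 4.03
ee_pos: [0.5667, -0.0385, 0.0473]
tcp_rot: [173.5, 13.7, 165.0]
wrist_force: [0.1, -1.0, 3.2]
opening: 0.0342
```

```bash
python3 st.py 8
```

```text
4.025 [ 0.5667 -0.0385  0.0473] [173.53  13.66 164.98] [ 0.08 -0.99  3.22] 0.03424637829931702 [-0.014  0.008  0.09 ] [0.001 0.015 0.001]
tcp in deck [47.6 88.8 13.4]
```

Request:
arm_command:
  motion:
    - [0.4, [0, 0, 0.05], [0, 0, 0]]
    - [0.4, [0, 0, 0.05], [0, 0, 0]]
    - [0.4, [0, 0, 0], [0, 0, 0]]
    - [0.4, [0, 0, 0], [0, 0, 0]]

```text
time: 4.53
ee_pos: [0.5689, -0.0382, 0.0423]
tcp_rot: [173.5, 13.7, 165.0]
wrist_force: [-1.3, 0.9, 9.5]
opening: 0.0343
```

```bash
python3 st.py 8; python3 look.py 4
```

```text
4.525 [ 0.5689 -0.0382  0.0423] [173.5   13.74 164.97] [-1.25  0.88  9.54] 0.03428626863404843 [-0.001  0.003  0.001] [0.006 0.03  0.002]
tcp in deck [48.4 88.7  8.1]
```

View pics/w4.png

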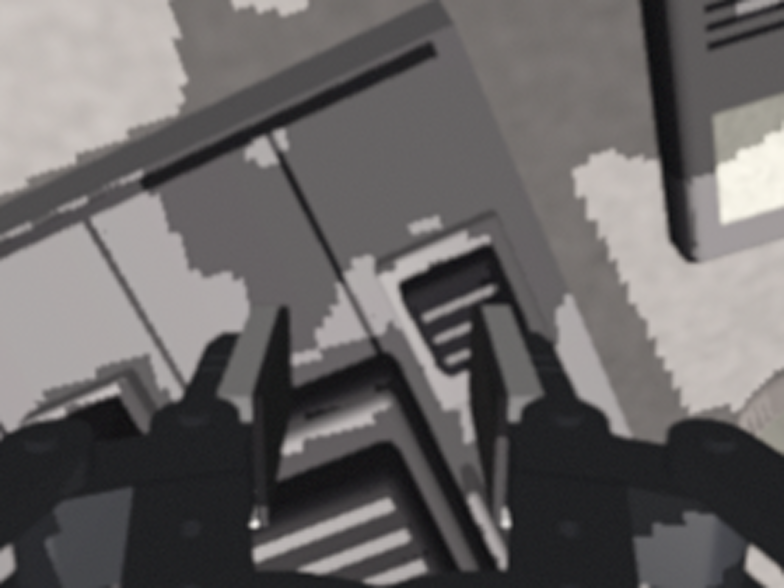

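View pics/s4.png

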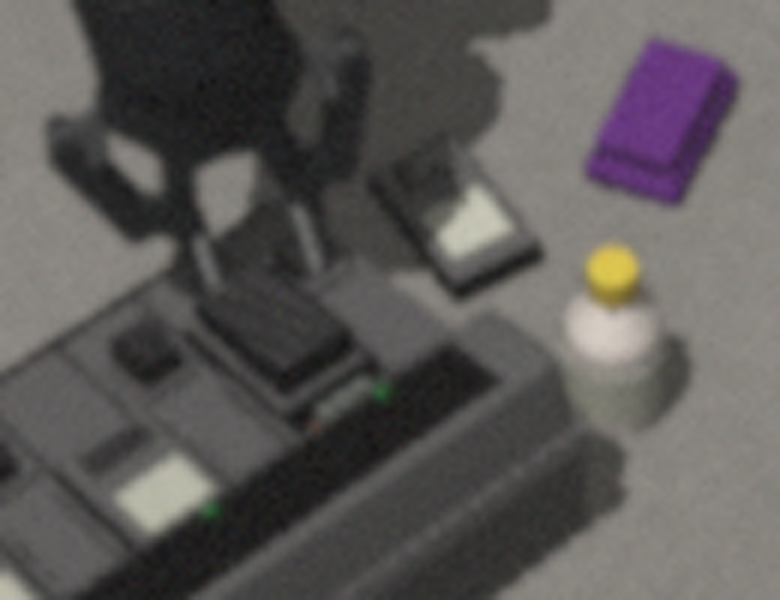

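The pack popped out and was caught; its ejector now shows behind it at scene-crop (340,400). I'll hold briefly and check that it is at rest and where its front is.

Request:
arm_command:
  motion:
    - [0.4, [0, 0, 0], [0, 0, 0]]
    - [0.4, [0, 0, 0], [0, 0, 0]]
    - [0.4, [0, 0, 0], [0, 0, 0]]
    - [0.4, [0, 0, 0], [0, 0, 0]]
    - [0.4, [0, 0, 0], [0, 0, 0]]
    - [0.4, [0, 0, 0], [0, 0, 0]]

```text
time: 5.38
ee_pos: [0.5688, -0.0382, 0.0423]
tcp_rot: [173.5, 13.7, 165.0]
wrist_force: [-1.2, 1.1, 9.0]
opening: 0.0344
```

```bash
python3 st.py 8
python3 - <<'E'
from ov import *
for n,crop,f in(("wrist",(180,130,460,340),2.8),("scene",(215,190,345,290),6),("top",(330,115,500,240),4.6)):
    c=viewer.calibration(n); img=viewer.camera(n)
    tips=[d2w(P,[(xf,45,z),(xf+79,45,z),(xf+79,91,z),(xf,91,z)]) for xf,z in((50,16),)]
    tips+=[d2w(P,[(60,49,30),(126,49,30),(126,87,30),(60,87,30)])]
    overlay(img,c,P,f"pics/f_{n}.png",crop,f,tips)
E
```

```text
5.375 [ 0.5688 -0.0382  0.0423] [173.5   13.74 164.97] [-1.18  1.06  9.  ] 0.03444467437570407 [-0.002  0.004  0.   ] [0.006 0.029 0.002]
tcp in deck [48.3 88.7  8. ]
```

View pics/f_wrist.png

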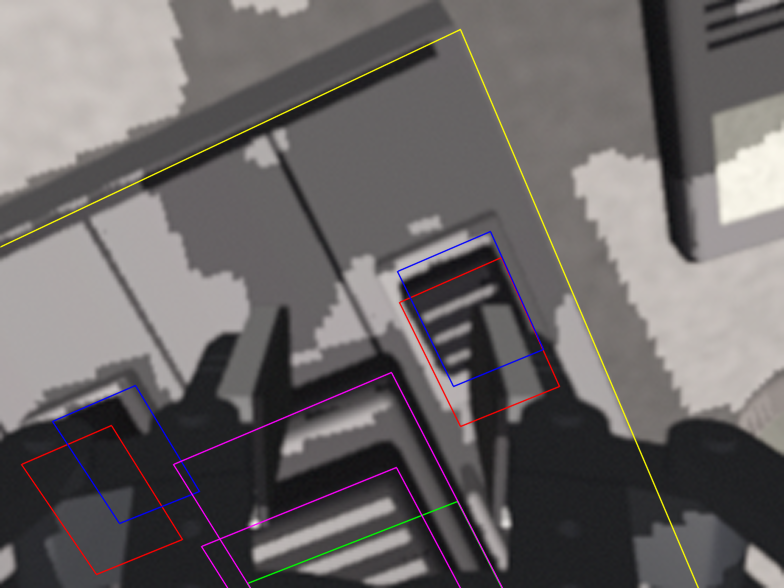

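View pics/f_scene.png

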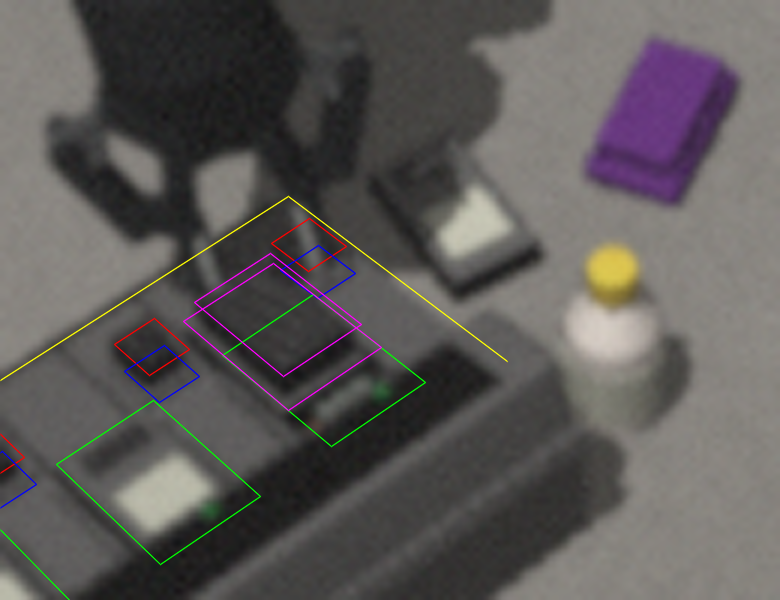

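View pics/f_top.png

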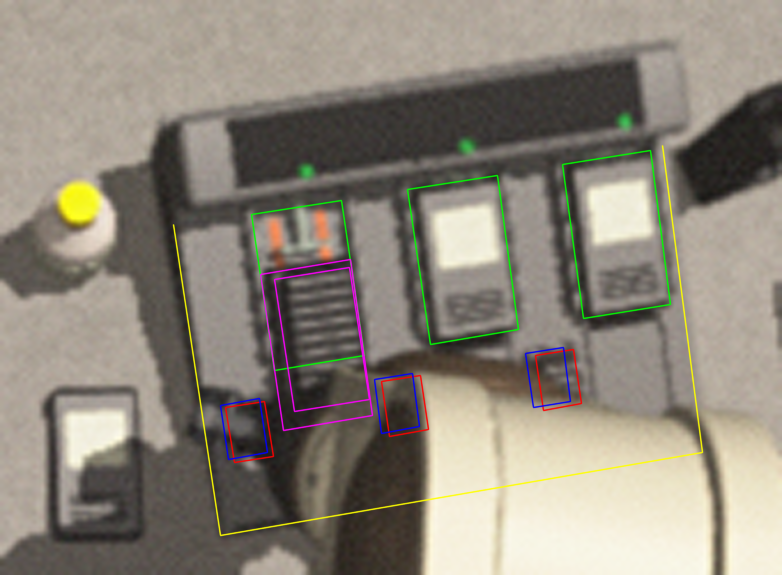

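```bash
python3 -c "
from workcell import bot; print(bot.job_done())"
```

```text
the job is handed in; nothing more can be done
None
```

The thick pack, found in bay 2 (the leftmost), is out of its bay and held on the deck by a fingertip. The job was handed in at about 5.5 s on the robot's clock.

**What I did:** I tilted the gripper square to the deck and turned it about 25° so one fingertip sat over the release pad and the other stood in the pack's lane. I then pressed straight down, first touching the pad at about 3 N and ending at about 9 N. That is above the pad's 5 N bottom-spring force, so I take it to be fully down. The pad is still held down so the catch cannot spring up under the pack.

**Last checks:**
- **Pack position:** the overlays on all three cameras put its front face at about deck x = 50 mm. That is about 25 mm past the catch, flat, and 50 mm short of the front edge.
- **At rest:** tool pose and force stayed the same over the last 0.75 s.
- **Other things:** both slim packs still match their seated outlines. The spare pack and the oiler look untouched, and I saw nothing else disturbed.
- **Small disagreements:** the cameras differed by about 1–3 mm on the charger's position, well inside the margins. The stopping fingertip hides part of the pack's front, so the position comes from fitting its outline, not from seeing the contact itself.

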